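Check the length of a clevis pin in the bench caliper

ROBOT

A 6-joint arm with a two-finger parallel gripper is mounted at the origin on the work surface. World frame = base frame: x ahead of the robot, y to its left, z up, the work surface at z = 0. Lengths are in m, angles in rad, forces in N, time in s.
With the tool pointing down it reaches from about 0.35 to 0.775 m from the base axis. Payload 5.5 kg.
Tool frame: the origin (TCP) lies at the very end of the fingers, on their centre line; the grasp point (between the pads) lies 19 mm behind it; z points along the fingers, y is the line along which they close (so a half turn about z gives the same grasp; the last joint's range is limited). The gripper opens to 85 mm and grips with 20 to 120 N. Pads are 22 mm wide; open, the fingers measure 114 mm over their backs; the gripper's body (76 mm by 85 mm) begins 54 mm behind the grasp point. The pads swing forward as they close: fully open they stand 13 mm farther back than shut.
Start: joints at [-1.312, 0.313, 0.046, 1.304, 0, 1.431], TCP at [0.223, -0.53, 0.231] pointing down, gripper open.
Joint ranges: [-2.76, 2.76], [-0.86, 1.69], [-1.03, 1.26], [-2.2, 2.34], [-1.47, 1.5], [-3.14, 3.14]. Speed limits (rad/s): [2.57, 2.57, 3.14, 3.14, 3.14, 3.14].

INTERFACE

Orientations are given as a unit quaternion [w, x, y, z].
In Python, from workcell import get_state, read_camera, calibration, hand_in gives the robot as it stands.
- The arm moves only by the tool drive_tool, never from a script. Its argument "deltas" is a list that holds one entry, the list of rows, each a list of 7 numbers: the closure in counts, from 0 (fully open) to 255 (shut), then the shift along the tool's x, y, z in m, then the turn, a rotation vector about the tool's x, y, z in degrees. A call has 1 to 12 rows; each row is the pose to reach, as a shift and turn from the pose commanded when the call began, along the tool's axes at that moment; what a row does not reach only later rows make up. A row lasts 1/8 s, in which the tool goes at most 62.5 mm and 10.7 degrees, less where a joint would pass 70% of its speed; a pose out of reach is approached as far as the arm can. A call with a gripper value outside its range is refused whole. The fingers move at their own pace and stop on an object; "newtons" is the grip in N (left out, the last holds). Time passes only in rows, so rows that repeat a pose let the fingers close. It gives the time, the measured TCP pose, the force, the opening and the grip force at its end, in the units of the state.
- get_state(): the state, without advancing time (a new reading comes with each control period).
- read_camera(name): name is "scene" or "top"; returns (picture, depth): 400x640x3 uint8, red, green, blue; 400x640 float32, m along the optical axis (not along the pixel's ray), 0 where there is no reading.
- calibration(name): a dict with "mtx" (3x3 intrinsics, pixels), "world_from_camera" (4x4, takes a point from camera to world coordinates). Camera axes: x right, y up, looking along -z (the intrinsics and any distortion apply to the point x, -y, -z); pixel columns grow to the right and rows downward; lengths in m; the calibration is good to about 2 mm. A picture is of the moment at which its call begins. calibration takes no time and is no camera call.
- hand_in(): hands the job in; it is judged then, once.
The state is a dict: "clock": time; "joint_pos": joint angles; "qvel": joint speeds; "tau": joint torques, N m; "tcp_pos": TCP position; "orientation": TCP orientation; "wrist_force": force on the tool from outside, world axes, zero at the start; "ft_torque": the same for the moment, N m; "finger_gap": finger opening in m; "grip_force": force on a finger pad.
Only numpy, scipy, OpenCV 4.12 (cv2) and the standard library are available. Lean on these libraries where they do the work, as an engineer would, in place of code of your own. Each camera call takes 0.05 s, during which the arm holds its last target. There are 200 camera calls.

TASK

Check the length of the stainless clevis pin: take it from the blue rack, lay it in the two vee rests of the bench caliper, between the jaws, and let go of it. Then slide the moving jaw gently shut until the pin is nipped between both jaws, and leave the caliper standing shut on it. Keep clear of the lamp over the caliper and do not disturb the other things on the table.

Things in the scene. Friction and masses are not known exactly. Their poses are not given: they have to be found in the camera images.
- gauge: Bench caliper on a fixed black granite plate 120 x 395 x 20 mm (x -45 to 75, y -130 to 265). Origin on the table top straight below the middle of the two vee rests; z up, y along the caliper beam, -x is the robot's side. The measuring line runs along y at x = 0, z = 95 mm. The flat caliper leans 40 deg: its jaws stand up and lean over towards -x, along u = (-0.643, 0, 0.766).
- rest (a point): Middle of the measuring line, between the two dark steel vee rests (90 deg vees 12 mm long, on posts 16 mm wide) that stand at 40 mm either way along the gauge's y. They carry a 28 mm bar with its axis on the measuring line (95 mm above the table). Between the rests it is open down to the plate; only the 7 mm thick caliper beam runs there, 32 to 54 mm below the line along -u.
- fixed_jaw: Fixed steel jaw of the caliper. Origin on its measuring face, on the measuring line, at y = -68 mm of the gauge. Axes: y as the gauge's y (the face looks to +y), z = u (up along the leaning jaws), x = n, across the caliper's thickness. The jaw is 10 mm thick along x, 14 mm along y, and reaches from the beam to 18 mm above the line.
- moving_jaw: Moving steel jaw, the same size and axes as the fixed one, carried by the slide. Origin on its measuring face (looking to -y, towards the fixed jaw), on the measuring line.
- slide (a joint): Slide of the caliper. Value = opening between the two jaw faces in m (0 shut, 0.19 fully open); starts between 0.160 and 0.180. It closes along the gauge's -y, runs with about 2.5 N of friction and stays where it is left. Shut on the 130 mm pin it reads 0.130. Pushing the pin along in the rests takes another 3 to 7 N, until it bears on the fixed jaw.
- thumb_grip (a point): Middle of the slide's black ribbed thumb grip, a block 20 mm thick (along n, the jaws' x), 30 mm wide (along y) and 40 mm high (along u). It lies 75 mm from the moving jaw's face towards the gauge's +y and 6 mm below the measuring line along -u. The grey slide body, 16 mm thick, begins 20 mm below this point along -u.
- lamp: Aluminium lamp bar fixed over the whole caliper, 22 mm wide (gauge x 4 to 26 mm), underside 203 mm, top 221 mm above the table, so a gripper coming straight down on the jaws would hit it; leaning in some 30 to 45 deg from the robot's side, along -u, passes below it. Two 14 mm posts at gauge x = 62, y = -118 and 253 mm. Origin as the gauge.
- pin: Polished stainless steel clevis pin, a bar of 28 mm diameter and 130 mm length along its y axis, about 0.5 kg, with a fine dark groove near each end; both ends alike. Origin at its centre. It starts in one of the two places of the blue rack.
- rack: Fixed blue plastic rack, 170 x 94 mm, with two places at x = -43 and +43 mm of its frame. Each is a pair of vees at y = -40 and +40 mm, 12 mm long, that hold a 28 mm bar along the rack's y, its axis 40 mm above the table. Between the vees it is open to the table, but for a strip 8 mm high along x = 0. Origin on the table under its centre.
- bush: Bystander: bronze bush 28 mm diameter, 100 mm long along its y axis, in the rack's other place. Origin at its centre.
- mould: Bystander: loose rectangular stainless mould frame 100 x 160 x 35 mm, walls 4 mm, on the far side of the caliper. Origin under its centre.
- spanner: Bystander: open spanner 190 mm long lying on the table right of the caliper.
- union_nut: Bystander: steel hex union nut, 36 mm across flats, 28 mm high, on the table between robot and caliper.
- collar: Bystander: dark steel collar, 64 mm outside, 16 mm high, lying on the table.
- oil: Bystander: yellow oil bottle 56 mm diameter, 150 mm high.
- elbow: Bystander: steel elbow fitting, about 60 x 60 x 30 mm.

How it is judged:
By the outcome, as a careful person would: the job done as asked, in the order asked, and still so for the second after the job is handed in, with the robot touching nothing.
It also fails if it takes over 64 s, if anything falls off the work surface, if the arm or the gripper's body presses on something with over 40 N, if the wrist force passes 120 N, or if a joint passes its speed limit or range.

## Working session

There is one attempt and no reset: what is moved stays moved. The work goes in short steps, Python scripts to look and compute and a tool call to move; the robot and the scene stay as the last step left them, time stands still between calls to the robot, and variables do not carry over. Pictures are saved under pics/ and viewed, at most 14 in all, crops included, and the job is handed in when it is done.

Besides the shell and the picture viewer there is one more tool, called after "Call:" in YAML: its name, and indented under it one key for each argument. drive_tool: Moves the arm, as the interface text tells. Its arguments: {"type":"object","properties":{"deltas":{"type":"array","items":{"type":"array","items":{"type":"array","items":{"type":"number"}}}},"newtons":{"type":"number"}},"required":["deltas"]}

```bash
mkdir -p pics; ls; python3 - <<'E'
from workcell import *
import cv2,numpy as np
for n in("scene","top"):
    p,d=read_camera(n); cv2.imwrite(f"pics/{n}0.png",p[:,:,::-1]); np.savez(f"pics/{n}0.npz",p=p,d=d)
    c=calibration(n); print(n,np.round(c["mtx"],1).tolist(),np.round(c["world_from_camera"],3).tolist(),[k for k in c])
s=get_state(); print(s)
E
```

```text
pics
scene [[468.9, 0.0, 324.0], [0.0, 468.9, 193.0], [0.0, 0.0, 1.0]] [[-0.649, -0.413, 0.639, 1.51], [0.761, -0.354, 0.544, 0.746], [0.001, 0.839, 0.544, 0.864], [0.0, 0.0, 0.0, 1.0]] ['mtx', 'world_from_camera']
top [[505.2, 0.0, 322.9], [0.0, 505.2, 196.9], [0.0, 0.0, 1.0]] [[0.021, 0.985, -0.173, 0.394], [-1.0, 0.024, 0.015, -0.012], [0.019, 0.173, 0.985, 1.273], [0.0, 0.0, 0.0, 1.0]] ['mtx', 'world_from_camera']
{'clock': 0.1, 'joint_pos': array([-1.31159579e+00,  3.13957846e-01,  4.50831901e-02,  1.30360000e+00,
        1.22373859e-05,  1.43118931e+00]), 'qvel': array([ 0.00024431, -0.00091986,  0.00429684,  0.00141434,  0.00013068,
       -0.00261283]), 'tau': array([ 2.58592714e-03, -4.81723881e+01,  2.99244922e+01,  1.26540090e-02,
       -9.64252285e-05, -2.41386431e-06]), 'tcp_pos': array([ 0.22315582, -0.5294323 ,  0.23047568]), 'orientation': array([-8.38032391e-04,  9.80184510e-01,  1.98084885e-01, -4.40417878e-05]), 'wrist_force': array([-0.01331107,  0.37870649, -0.01672032]), 'ft_torque': array([ 0.02886296, -0.01963646,  0.01183309]), 'grip_force': 0.0, 'finger_gap': 0.08571650625304765}
```

View pics/top0.png

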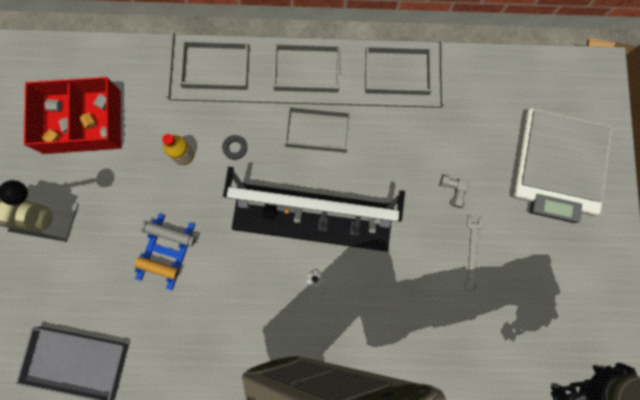

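View pics/scene0.png

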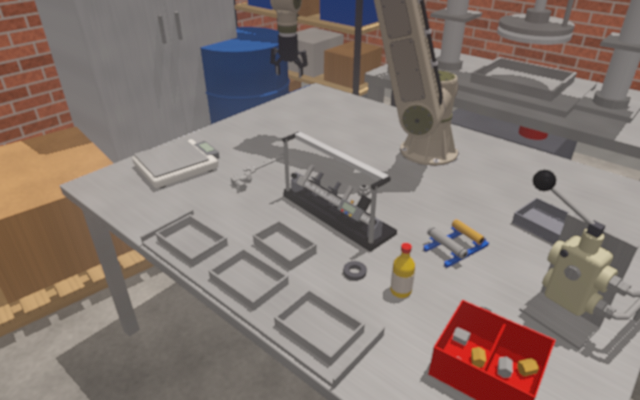

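The top view shows the rack near (165,250), with the grey pin at (168,233) and the bronze bush at (157,268). The caliper plate is around (310,225), with the lamp bar running from (230,192) to (400,214). I'll measure these next.

```bash
cat > h.py <<'E'
import numpy as np,cv2
from workcell import *
def ray(n,uv,z):
    c=calibration(n);K=c["mtx"];T=c["world_from_camera"]
    uv=np.atleast_2d(np.asarray(uv,float))
    d=np.c_[(uv[:,0]-K[0,2])/K[0,0],-(uv[:,1]-K[1,2])/K[1,1],-np.ones(len(uv))]@T[:3,:3].T
    return T[:3,3]+d*((z-T[2,3])/d[:,2])[:,None]
def cloud(n,depth):
    c=calibration(n);K=c["mtx"];T=c["world_from_camera"]
    v,u=np.mgrid[:400,:640]
    P=np.stack([(u-K[0,2])/K[0,0]*depth,-(v-K[1,2])/K[1,1]*depth,-depth],-1)
    P=P@T[:3,:3].T+T[:3,3]; P[depth<=0]=np.nan
    return P
def proj(n,X):
    c=calibration(n);K=c["mtx"];T=c["world_from_camera"]
    p=(np.atleast_2d(X)-T[:3,3])@T[:3,:3]
    return np.c_[K[0,0]*p[:,0]/-p[:,2]+K[0,2],K[1,1]*p[:,1]/p[:,2]+K[1,2]]
E
python3 - <<'E'
from h import *
t=np.load("pics/top0.npz");p,d=t["p"],t["d"];P=cloud("top",d)
hsv=cv2.cvtColor(p,cv2.COLOR_RGB2HSV)
# dark plate
m=((hsv[...,2]<60)&(P[...,2]<.06)).astype(np.uint8); m[:150]=0;m[260:]=0;m[:,:215]=0;m[:,420:]=0
n,l,s,c=cv2.connectedComponentsWithStats(m)
for i in range(1,n):
    if s[i,4]>30: print(s[i],c[i])
k=1+np.argmax(s[1:,4]); M=l==k
# front edge: lowest pixel per column
cols=np.arange(245,380); rows=np.array([np.nonzero(M[:,x])[0].max()+.5 if M[:,x].any() else np.nan for x in cols])
F=ray("top",np.c_[cols,rows],.02); a=np.polyfit(F[:,1],F[:,0],1); print("front x=a*y+b",a,np.degrees(np.arctan(a[0])),np.std(F[:,0]-np.polyval(a,F[:,1])))
for r in range(222,240,2):
    xs=np.nonzero(M[r])[0]; print(r,xs.min(),xs.max(),end='; ')
print()
# lamp by depth
L=(P[...,2]>.2)&(P[...,2]<.24); L[:150]=0;L[260:]=0;L[:,:215]=0;L[:,420:]=0
q=P[L];print("lamp",len(q),q.mean(0)); vals=cv2.minAreaRect(ray("top",np.argwhere(L)[:,::-1],.221)[:,:2].astype(np.float32));print(vals)
# rack blue, bush, pin
b=((hsv[...,0]>100)&(hsv[...,0]<130)&(hsv[...,1]>130)); b[:,:120]=0;b[:,220:]=0
print("blue",b.sum(),cv2.minAreaRect(ray("top",np.argwhere(b)[:,::-1],.03)[:,:2].astype(np.float32)))
H=P[...,2]; 
reg=np.zeros_like(b);reg[205:295,125:205]=1
o=reg&(hsv[...,0]<25)&(hsv[...,1]>110)
g=reg&(hsv[...,1]<60)&(H>.042)
for nm,mm in(("bush",o),("pin",g)):
    uv=np.argwhere(mm)[:,::-1]; r=cv2.minAreaRect(ray("top",uv,.047)[:,:2].astype(np.float32)); print(nm,len(uv),r, P[mm][:,2].max(), np.nanmedian(P[mm],0))
crop=np.hstack([cv2.resize(p[205:295,125:205],None,fx=4,fy=4,interpolation=2),cv2.resize(p[155:255,300:410] if 0 else p[165:255,300:410],None,fx=4,fy=4,interpolation=2)])
cv2.imwrite("pics/crop1.png",crop[...,::-1])
cv2.imwrite("pics/crop2.png",cv2.resize(p[160:255,220:410],None,fx=4,fy=4,interpolation=2)[...,::-1])
E
```

```text
[242 183 147  25 712] [314.54213483 195.13061798]
[ 232  204  158   48 3563] [311.09738984 227.96856582]
front x=a*y+b [0.12403999 0.50538667] 7.070851786518982 0.001025257156946625
222 233 368; 224 233 368; 226 233 379; 228 233 389; 230 240 389; 232 255 388; 234 270 388; 236 283 388; 238 298 388; 
lamp 2295 [ 0.56842522 -0.00539032  0.21904615]
((0.5859503149986267, -0.008029818534851074), (0.381632536649704, 0.06852463632822037), 83.36710357666016)
blue 732 ((0.47057002782821655, 0.3548024296760559), (0.09974589198827744, 0.16563302278518677), 74.6670913696289)
bush 468 ((0.42884573340415955, 0.3653126657009125), (0.10310877114534378, 0.02656489983201027), 74.23445892333984) nan [0.42833293 0.36370835 0.05100704]
pin 600 ((0.4837840497493744, 0.35357603430747986), (0.13279695808887482, 0.08633887767791748), 74.2145767211914) 0.06152702819342459 [0.51177064 0.34390374 0.05128341]
```

View pics/crop2.png

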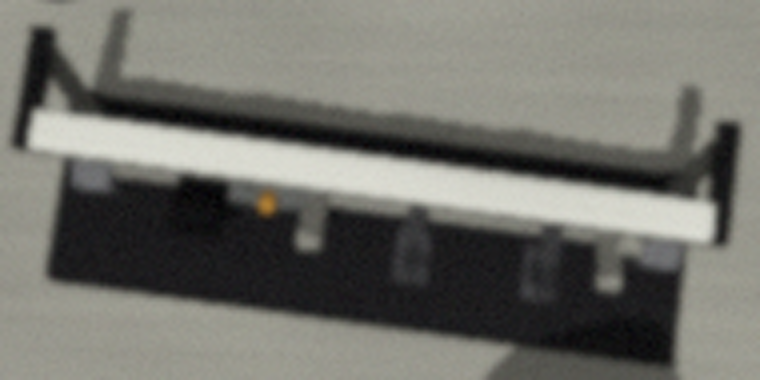

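The crop shows, in full-image pixels, the thumb grip at (271,211), the moving jaw tip at (297,221), the rests at (323,226) and (355,230), and the fixed jaw at (372,231).

```bash
python3 - <<'E'
from h import *
t=np.load("pics/top0.npz");p,d=t["p"],t["d"];P=cloud("top",d)
hsv=cv2.cvtColor(p,cv2.COLOR_RGB2HSV)
w=(hsv[...,2]>190)&(hsv[...,1]<60); w[:180]=0;w[225:]=0;w[:,:225]=0;w[:,405:]=0
n,l,s,c=cv2.connectedComponentsWithStats(w.astype(np.uint8));k=1+np.argmax(s[1:,4])
uv=np.argwhere(l==k)[:,::-1]; print(s[k]); Q=ray("top",uv,.221)[:,:2].astype(np.float32); print("lamp rect",cv2.minAreaRect(Q),Q.mean(0)); vx=cv2.fitLine(Q,cv2.DIST_L2,0,.01,.01).ravel();print(vx,np.degrees(np.arctan(vx[0]/vx[1])))
C=ray("top",[[232.5,228.7],[389.5,249.5]],.02);print("corners",C)
y=C[0]-C[1];print(np.degrees(np.arctan(y[0]/y[1])),np.linalg.norm(y))
psi=-np.radians(6.9)
ex=np.array([np.cos(psi),np.sin(psi)]);ey=np.array([-np.sin(psi),np.cos(psi)])
for a,yy in((C[0],.265),(C[1],-.13)): print("origin plate",a[:2]+.045*ex-yy*ey)
m=Q.mean(0); print("origin lamp",m-.015*ex-.0675*ey, )
# pin
reg=np.zeros(d.shape,bool);reg[205:250,125:205]=1
for n in("top","scene"):
    if n=="scene":
        t=np.load("pics/scene0.npz");p,d=t["p"],t["d"];P=cloud("scene",d);hsv=cv2.cvtColor(p,cv2.COLOR_RGB2HSV);reg=np.zeros(d.shape,bool);reg[215:270,415:495]=1
    X=P[reg&(P[...,2]>.032)&(P[...,2]<.07)&(hsv[...,1]<70)]
    e=np.array([np.sin(np.radians(-15.6)),np.cos(np.radians(-15.6))])
    print(n,len(X),np.nanmean(X,0),cv2.minAreaRect(X[:,:2].astype(np.float32)))
    v=cv2.fitLine(X[:,:2].astype(np.float32),cv2.DIST_L2,0,.01,.01).ravel();print(v,np.degrees(np.arctan(v[0]/v[1])))
E
```

```text
[ 228  189  170   31 1436]
lamp rect ((0.5637792944908142, -0.006563305854797363), (0.3598869740962982, 0.018236832693219185), 83.42437744140625) [ 0.56372905 -0.00691997]
[ 0.11518528  0.993344    0.56372863 -0.00691997] 6.614311
corners [[ 0.5287333   0.19161402  0.02      ]
 [ 0.4859558  -0.1990561   0.02      ]]
6.248863875127564 0.3930051638134814
origin plate [ 0.54157112 -0.07687283]
origin plate [ 0.54624767 -0.07540381]
origin lamp [ 0.54072845 -0.07212904]
top 633 [0.51165205 0.34374252 0.05015153] ((0.5097677707672119, 0.3456084132194519), (0.13167615234851837, 0.04597354307770729), 80.10460662841797)
[0.271406   0.9624649  0.51165205 0.34374252] 15.747948
scene 486 [0.51021363 0.35029702 0.04760188] ((0.47467660903930664, 0.34705206751823425), (0.1317232847213745, 0.12848514318466187), 85.21488952636719)
[0.1838657  0.9829514  0.5102136  0.35029703] 10.595007
```

View pics/crop1.png

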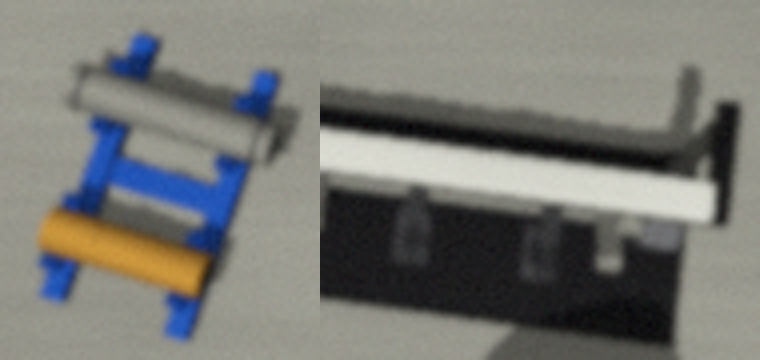

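```bash
cat >> h.py <<'E'
from scipy.spatial.transform import Rotation as Rn
def frame(x,z):
    x=np.array(x,float);z=np.array(z,float);x/=np.linalg.norm(x);z/=np.linalg.norm(z)
    return np.c_[x,np.cross(z,x),z]
PSI=np.radians(-6.6);G0=np.array([.5425,-.0745,0]);GR=Rn.from_euler('z',PSI).as_matrix()
def g(x,y,z): return G0+GR@np.array([x,y,z])
U=np.array([-.643,0,.766])
RP=frame([np.sin(np.radians(15.7)),np.cos(np.radians(15.7)),0],[0,0,-1])
RL=frame(GR[:,1],GR@-U)
def go(p,R):
    s=get_state();w,x,y,z=s["orientation"];R0=Rn.from_quat([x,y,z,w]).as_matrix()
    print("shift",np.round(R0.T@(np.asarray(p)-s["tcp_pos"]),4).tolist(),"turn",np.round(Rn.from_matrix(R0.T@R).as_rotvec(degrees=True),2).tolist())
E
python3 - <<'E'
from h import *
T=lambda y,s:g(0,y,.095)+GR@(U*s)
print("fixed jaw tip",proj("top",T(-.075,.018)),"rests",proj("top",[g(0,.04,.088),g(0,-.04,.088)]),"movjaw",proj("top",T(.102+.007,.018)))
print("scene jaw",proj("scene",[T(-.075,.018),T(.109,.018)]),"lamp ends",proj("top",[g(.015,-.118,.221),g(.015,.253,.221)]))
go([.40,-.05,.27],RP); go([.511,.344,.14],RP)
E
```

```text
fixed jaw tip [[373.07021166 230.55647064]] rests [[324.39944429 219.98363989]
 [357.9395679  224.63001126]] movjaw [[294.45780761 219.6634003 ]]
scene jaw [[311.71323964 165.0089537 ]
 [352.28820884 187.10749987]] lamp ends [[401.01488931 215.21246299]
 [226.82733596 191.10649869]]
shift [0.3491, -0.3732, -0.0388] turn [-0.08, -0.06, -51.45]
shift [0.6044, -0.693, 0.0918] turn [-0.08, -0.06, -51.45]
```

Call:
drive_tool:
  deltas:
    - [[0,0.06,-0.06,-0.03,0,0,-8],[0,0.12,-0.125,-0.04,0,0,-16],[0,0.18,-0.19,-0.04,0,0,-25],[0,0.24,-0.255,-0.04,0,0,-33],[0,0.3,-0.32,-0.04,0,0,-42],[0,0.349,-0.373,-0.04,-0.1,0,-51.4],[0,0.39,-0.42,-0.02,-0.1,0,-51.4],[0,0.43,-0.475,0,-0.1,0,-51.4],[0,0.475,-0.53,0.02,-0.1,0,-51.4],[0,0.515,-0.58,0.05,-0.1,0,-51.4],[0,0.56,-0.635,0.07,-0.1,0,-51.4],[0,0.604,-0.693,0.092,-0.1,0,-51.4]]

```text
clock: 1.6
tcp_pos: [0.4605, 0.1688, 0.191]
orientation: [0.001, 0.797, 0.604, 0.0]
wrist_force: [0.2, -0.4, 0.7]
finger_gap: 0.0853
grip_force: 0.0
```

Call:
drive_tool:
  deltas:
    - [[0,0,0,0,0,0,0],[0,0,0,0,0,0,0]]

```text
clock: 1.85
tcp_pos: [0.4597, 0.1667, 0.1912]
orientation: [0.001, 0.797, 0.604, -0.001]
wrist_force: [0.2, 0.4, -0.0]
finger_gap: 0.0853
grip_force: 0.0
```

```bash
python3 - <<'E'
from h import *
go([.511,.344,.14],RP);s=get_state();print(s["clock"],s["tcp_pos"],s["joint_pos"])
p,d=read_camera("scene");P=cloud("scene",d)
a=cv2.resize(p[130:280,400:500],None,fx=4,fy=4,interpolation=2)
p2,d=read_camera("top");b=cv2.resize(p2[180:330,120:220],None,fx=4,fy=4,interpolation=2)
cv2.imwrite("pics/c3.png",np.hstack([a,b])[...,::-1])
E
```

```text
shift [0.1847, 0.0014, 0.0509] turn [0.01, 0.11, 0.01]
1.85 [0.45973082 0.16669094 0.19120817] [ 1.84648063e-01  1.65090620e-01 -2.46176841e-01  1.16014593e+00
 -1.83043786e-03  2.02932182e+00]
```

View pics/c3.png

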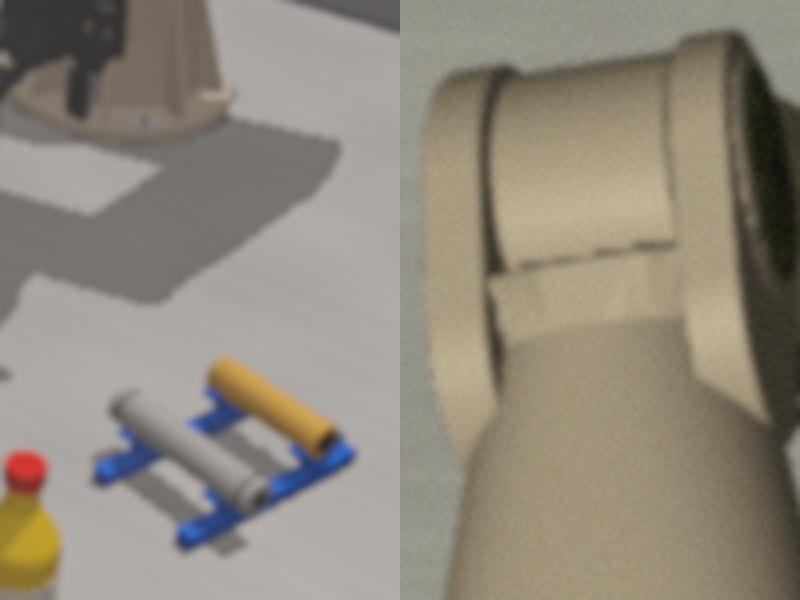

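In the scene crop the pin runs from about (430,231) to (465,254) in full-image pixels. The arm blocks the top view. The call ran short of its target, so I'll carry on to above the pin.

```bash
python3 - <<'E'
from h import *
A=ray("scene",[[400+121/4,130+403/4],[400+256/4,130+493/4]],.04);print(A,A.mean(0),A[1]-A[0],np.linalg.norm(A[1]-A[0]))
T=np.load("pics/top0.npz")
B=ray("top",[[125+82/4,205+88/4],[125+263/4,205+137/4]],.045);print(B,B.mean(0),B[1]-B[0])
go([.511,.345,.11],RP);go([.511,.345,.02],RP)
E
```

```text
[[0.49631075 0.2839094  0.04      ]
 [0.52486612 0.40307907 0.04      ]] [0.51058843 0.34349423 0.04      ] [2.85553730e-02 1.19169668e-01 1.11022302e-16] 0.12254313207565598
[[0.52531879 0.3981406  0.045     ]
 [0.49809641 0.28693735 0.045     ]] [0.5117076  0.34253898 0.045     ] [-0.02722238 -0.11120326  0.        ]
shift [0.1864, -0.0002, 0.0818] turn [0.1, 0.06, -0.13]
shift [0.1865, -0.0004, 0.1718] turn [0.1, 0.06, -0.13]
```

Call:
drive_tool:
  deltas:
    - [[0,0.05,0,0.02,0,0,0],[0,0.1,0,0.04,0,0,0],[0,0.15,0,0.06,0,0,0.3],[0,0.185,0,0.08,0,0,0.3],[0,0.185,0,0.1,0,0,0.3],[0,0.185,0,0.12,0,0,0.3],[0,0.185,0,0.14,0,0,0.3],[0,0.185,0,0.16,0,0,0.3],[0,0.185,0,0.172,0,0,0.3],[0,0.185,0,0.172,0,0,0.3]]

```text
clock: 3.2
tcp_pos: [0.5107, 0.3432, 0.0191]
orientation: [0.001, 0.799, 0.601, -0.001]
wrist_force: [0.5, -0.7, -0.2]
finger_gap: 0.0852
grip_force: 0.0
```

Call:
drive_tool:
  deltas:
    - [[90,0,0,0,0,0,0],[140,0,0,0,0,0,0],[200,0,0,0,0,0,0],[255,0,0,0,0,0,0],[255,0,0,0,0,0,0],[255,0,0,0,0,0,0],[255,0,0,0,0,0,0],[255,0,0,0,0,0,0]]
  newtons: 50

```text
clock: 4.2
tcp_pos: [0.5103, 0.3451, 0.0203]
orientation: [0.0, 0.799, 0.602, 0.0]
wrist_force: [-3.4, 1.2, 5.4]
finger_gap: 0.0267
grip_force: 49.0
```

```bash
python3 - <<'E'
from h import *
s=get_state();print(s["clock"],s["tcp_pos"],s["finger_gap"],s["grip_force"],s["wrist_force"],s["joint_pos"])
p,d=read_camera("scene");cv2.imwrite("pics/c4.png",cv2.resize(p[130:280,400:520],None,fx=4,fy=4,interpolation=2)[...,::-1])
go([.511,.3435,.02],RP)
E
```

```text
4.2 [0.51026619 0.34506385 0.02028946] 0.026735639718110018 48.95999193191528 [-3.44222612  1.1621759   5.39425982] [ 4.64723875e-01  5.27218462e-01 -1.69980821e-01  8.72947926e-01
 -7.35604922e-04  2.31487347e+00]
shift [-0.0013, 0.0012, 0.0003] turn [0.05, 0.01, -0.31]
```

View pics/c4.png

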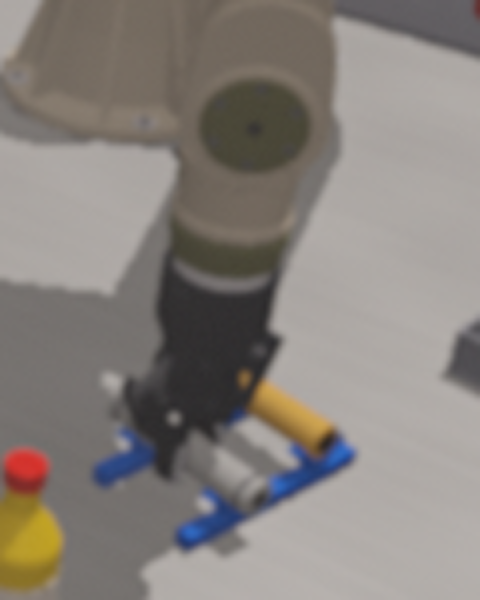

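Pin gripped: gap 26.7 mm, 49 N, with the gripper around the middle of the pin in the view. Lifting it now.

Call:
drive_tool:
  deltas:
    - [[255,0,0,-0.01,0,0,0],[255,0,0,-0.03,0,0,0],[255,0,0,-0.06,0,0,0],[255,0,0,-0.1,0,0,0],[255,-0.02,-0.02,-0.14,0,0,0],[255,-0.06,-0.04,-0.17,0,0,0],[255,-0.1,-0.06,-0.2,0,0,0],[255,-0.1,-0.06,-0.2,0,0,0]]

```text
clock: 5.25
tcp_pos: [0.424, 0.2639, 0.2223]
orientation: [0.001, 0.799, 0.601, 0.001]
wrist_force: [-0.3, 0.9, -5.2]
finger_gap: 0.0264
grip_force: 50.1
```

```bash
python3 - <<'E'
from h import *
s=get_state();print(s["clock"],s["tcp_pos"],s["finger_gap"],s["grip_force"],s["wrist_force"])
T=lambda y,x:g(0,y,.095)+GR@(U*x)
go(T(.10,.12),RL);go(T(.006,.12-.0197),RL);go(T(.006,.06-.0197),RL)
E
```

```text
5.25 [0.42404476 0.26386967 0.22225008] 0.026446300806104203 50.05004346370697 [-0.31250033  0.93686497 -5.24024017]
shift [-0.2063, 0.115, 0.0357] turn [-39.69, 3.32, -9.13]
shift [-0.2969, 0.1429, 0.0509] turn [-39.69, 3.32, -9.13]
shift [-0.2906, 0.1808, 0.097] turn [-39.69, 3.32, -9.13]
```

Call:
drive_tool:
  deltas:
    - [[255,-0.02,0.01,0,-8,0.7,-1.8],[255,-0.05,0.02,0,-16,1.3,-3.6],[255,-0.08,0.035,0.01,-24,2,-5.5],[255,-0.12,0.05,0.02,-32,2.7,-7.3],[255,-0.16,0.07,0.025,-39.7,3.3,-9.1],[255,-0.2,0.09,0.03,-39.7,3.3,-9.1],[255,-0.25,0.12,0.04,-39.7,3.3,-9.1],[255,-0.297,0.143,0.051,-39.7,3.3,-9.1],[255,-0.297,0.143,0.051,-39.7,3.3,-9.1],[255,-0.297,0.143,0.051,-39.7,3.3,-9.1],[255,-0.297,0.143,0.051,-39.7,3.3,-9.1]]

```text
clock: 6.62
tcp_pos: [0.4801, -0.0582, 0.1683]
orientation: [0.254, 0.701, 0.627, 0.227]
wrist_force: [0.1, 1.4, -4.5]
finger_gap: 0.0266
grip_force: 50.7
```

```bash
python3 - <<'E'
from h import *
s=get_state();print(s["clock"],s["tcp_pos"],s["finger_gap"],s["grip_force"],s["wrist_force"],s["joint_pos"])
T=lambda y,x:g(0,y,.095)+GR@(U*x)
go(T(.006,.12-.0197),RL);go(T(.006,.05-.0197),RL);go(T(.006,.00-.0197),RL)
a,_=read_camera("scene");b,_=read_camera("top")
a=cv2.resize(a[120:250,270:400],None,fx=3,fy=3,interpolation=2);b=cv2.resize(b[160:290,220:410][:, :137],None,fx=3,fy=3,interpolation=2)
cv2.imwrite("pics/c5.png",np.hstack([a,b])[...,::-1])
E
```

```text
6.625 [ 0.48011672 -0.05818887  0.16826802] 0.026621037208565984 50.70125877857208 [ 0.13914139  1.3738856  -4.49597291] [-0.40378098 -0.31001974 -1.00112901  0.20634146  0.18468396  1.34389428]
shift [-0.003, 0.0018, -0.0032] turn [-0.23, -0.09, 0.15]
shift [-0.0031, 0.002, 0.0668] turn [-0.23, -0.09, 0.15]
shift [-0.0032, 0.0022, 0.1169] turn [-0.23, -0.09, 0.15]
```

View pics/c5.png

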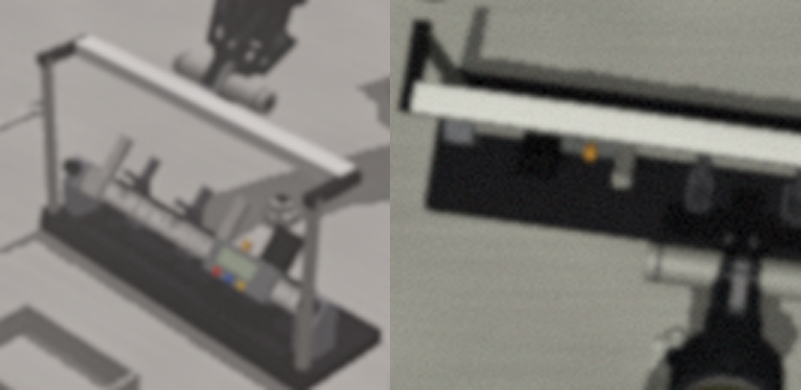

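The scene view shows the pin held level above the caliper, with the fingers near its middle. The jaw tips, at about (311,167) and (349,188), match my model to about 1–3 px. Descending along -u.

Call:
drive_tool:
  deltas:
    - [[255,0.001,0.001,0.02,0,0,0],[255,0.002,0.002,0.035,-0.2,-0.1,0.1],[255,0.002,0.002,0.05,-0.2,-0.1,0.1],[255,0.002,0.002,0.065,-0.2,-0.1,0.1],[255,0.002,0.002,0.08,-0.2,-0.1,0.1],[255,0.002,0.002,0.09,-0.2,-0.1,0.1],[255,0.002,0.002,0.09,-0.2,-0.1,0.1]]

```text
clock: 7.6
tcp_pos: [0.5397, -0.0636, 0.1006]
orientation: [0.256, 0.701, 0.625, 0.227]
wrist_force: [0.0, -0.5, -4.1]
finger_gap: 0.0262
grip_force: 50.7
```

```bash
python3 - <<'E'
from h import *
s=get_state();print(s["clock"],s["tcp_pos"],s["finger_gap"],s["grip_force"],s["wrist_force"])
T=lambda y,x:g(0,y,.095)+GR@(U*x)
go(T(.011,.00-.0197),RL)
print("tool in gauge",GR.T@(s["tcp_pos"]-G0))
a,_=read_camera("scene");b,_=read_camera("top")
a=cv2.resize(a[130:220,280:370],None,fx=6,fy=6,interpolation=2)
cv2.imwrite("pics/c6.png",a[...,::-1])
for y in(-.075+.007,):print(proj("scene",[T(-.068,.018),T(-.068,0)]))
print("pin ends pred",proj("scene",[s["tcp_pos"]+GR@(U*.0197)+GR[:,1]*k for k in(-.0664,.0636)]))
E
```

```text
7.6 [ 0.53969144 -0.06356624  0.10056316] 0.026222464699483108 50.71423530578613 [ 0.02701867 -0.51239805 -4.11706878]
shift [0.0005, -0.0005, 0.0266] turn [-0.0, 0.04, 0.03]
tool in gauge [-0.00404664  0.01053849  0.10056316]
[[313.14681069 165.78972659]
 [310.54149041 170.68153836]]
pin ends pred [[316.81462253 164.76938959]
 [345.35386785 180.14515526]]
```

View pics/c6.png

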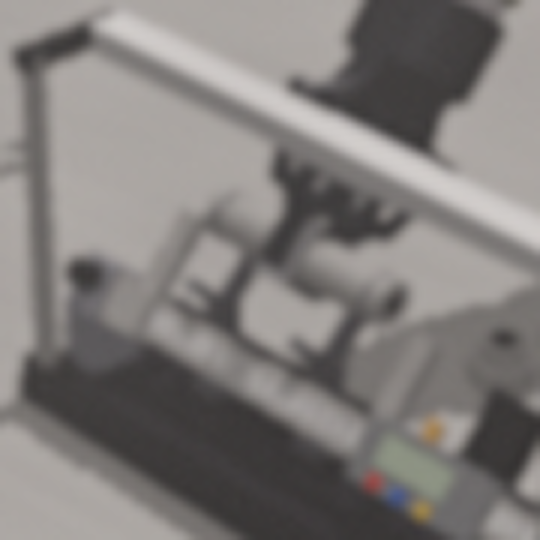

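The pin hangs level over both vees: its ends are at about (317,165) and (347,180), as predicted, and it clears the fixed jaw, whose edge is near (313,167). Lowering it gently.

Call:
drive_tool:
  deltas:
    - [[255,0,0,0.008,0,0,0],[255,0,0,0.015,0,0,0],[255,0,0,0.02,0,0,0],[255,0,0,0.022,0,0,0],[255,0,0,0.023,0,0,0],[255,0,0,0.024,0,0,0]]

```text
clock: 8.45
tcp_pos: [0.5551, -0.0665, 0.0828]
orientation: [0.256, 0.702, 0.624, 0.227]
wrist_force: [0.6, -0.5, -5.2]
finger_gap: 0.0264
grip_force: 50.8
```

Call:
drive_tool:
  deltas:
    - [[255,0,0,0.001,0,0,0],[255,0,0,0.002,0,0,0],[255,0,0,0.003,0,0,0],[255,0,0,0.003,0,0,0]]

```text
clock: 8.95
tcp_pos: [0.5561, -0.0666, 0.0817]
orientation: [0.257, 0.702, 0.624, 0.227]
wrist_force: [-23.7, 3.0, 20.6]
finger_gap: 0.0267
grip_force: 54.4
```

The force is normal to the far vee face, so the pin is about 2 mm too far in +x. I'll ease it down that face, which is tool -y.

Call:
drive_tool:
  deltas:
    - [[255,0,-0.0005,-0.0015,0,0,0],[255,0,-0.0012,-0.0015,0,0,0],[255,0,-0.002,-0.0015,0,0,0],[255,0,-0.0025,-0.0015,0,0,0],[255,0,-0.0025,-0.0015,0,0,0]]

```text
clock: 9.57
tcp_pos: [0.5554, -0.0665, 0.0813]
orientation: [0.257, 0.702, 0.624, 0.228]
wrist_force: [-6.1, 0.7, 4.3]
finger_gap: 0.0266
grip_force: 51.8
```

Call:
drive_tool:
  deltas:
    - [[255,0,-0.0005,0,0,0,0],[255,0,-0.001,0,0,0,0],[255,0,-0.0015,0,0,0,0],[255,0,-0.0015,0,0,0,0]]

```text
clock: 10.07
tcp_pos: [0.5554, -0.0665, 0.0813]
orientation: [0.257, 0.702, 0.625, 0.228]
wrist_force: [-6.3, 2.0, 6.7]
finger_gap: 0.0265
grip_force: 52.0
```

Both vee faces now carry load, so the pin is seated. Opening the gripper.

Call:
drive_tool:
  deltas:
    - [[160,0,0,0,0,0,0],[140,0,0,0,0,0,0],[120,0,0,0,0,0,0],[100,0,0,0,0,0,0],[80,0,0,0,0,0,0],[80,0,0,0,0,0,0]]
  newtons: 20

```text
clock: 10.82
tcp_pos: [0.5543, -0.0664, 0.08]
orientation: [0.256, 0.702, 0.625, 0.227]
wrist_force: [0.7, -0.3, 0.5]
finger_gap: 0.0587
grip_force: 0.0
```

```bash
python3 - <<'E'
from h import *
s=get_state();print(s["clock"],s["tcp_pos"],s["finger_gap"],s["wrist_force"],s["joint_pos"])
print("tool in gauge",GR.T@(s["tcp_pos"]-G0))
E
```

```text
10.825 [ 0.55430831 -0.06644896  0.08001591] 0.05871780165064398 [ 0.66346444 -0.26100051  0.46092771] [-0.34058877  0.04260974 -1.02660006 -0.18368556  0.14215151  1.3975586 ]
tool in gauge [0.01080469 0.0093549  0.08001591]
```

Call:
drive_tool:
  deltas:
    - [[80,0,0,-0.01,0,0,0],[80,0,0,-0.03,0,0,0],[80,0,0,-0.05,0,0,0],[80,0,0,-0.075,0,0,0],[160,0,0,-0.095,0,0,0],[255,0,0,-0.095,0,0,0]]

```text
clock: 11.58
tcp_pos: [0.4938, -0.0594, 0.1548]
orientation: [0.257, 0.702, 0.624, 0.227]
wrist_force: [0.0, 0.1, -0.5]
finger_gap: 0.023
grip_force: 0.0
```

```bash
python3 - <<'E'
from h import *
s=get_state();print(s["clock"],s["tcp_pos"],s["finger_gap"],s["wrist_force"],s["joint_pos"])
T=lambda y,x:g(0,y,.095)+GR@(U*x)
a,_=read_camera("scene");b,_=read_camera("top")
a=cv2.resize(a[130:220,280:370],None,fx=4,fy=4,interpolation=2)
b=cv2.resize(b[180:270,240:340],None,fx=4,fy=4,interpolation=2)
cv2.imwrite("pics/c7.png",np.hstack([a,b])[...,::-1])
# thumb grip candidates by opening
for o in(.16,.17,.18):
  j=-.068+o; print(o,"jaw tip",proj("top",T(j+.007,.018)),proj("scene",T(j+.007,.018)),"grip top",proj("top",T(j+.075,.014)),proj("scene",T(j+.075,.014)))
E
```

```text
11.575 [ 0.49383689 -0.05943681  0.15478587] 0.022964759797159083 [ 0.0067774   0.09444135 -0.49869164] [-0.38638907 -0.25489557 -1.01472872  0.12770846  0.17086905  1.36179341]
0.16 jaw tip [[298.72731171 220.25501188]] [[349.91736527 185.8162556 ]] grip top [[269.982597   215.32532377]] [[365.80777076 196.02040157]]
0.17 jaw tip [[294.45780761 219.6634003 ]] [[352.28820884 187.10749987]] grip top [[265.72792823 214.7358048 ]] [[368.32130455 197.39628371]]
0.18 jaw tip [[290.18863764 219.07183502]] [[354.67970555 188.40999255]] grip top [[261.47359136 214.14633182]] [[370.8573996  198.78451565]]
```

View pics/c7.png

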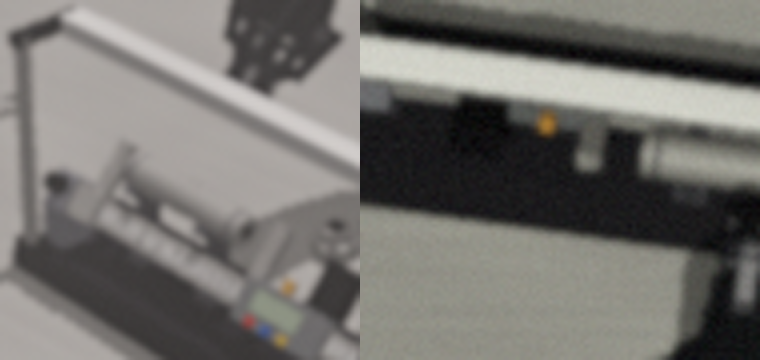

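The pin lies in both vees, clear of both jaws. In the top view the moving jaw tip is at (297,221), so the opening is about 0.163, and the thumb grip is at (270,210). I'll push the grip's +y face with shut fingers.

```bash
python3 - <<'E'
from h import *
T=lambda y,x:g(-.0015,y,.095)+GR@(U*x)
go(T(.208,.07),RL);go(T(.208,-.008),RL);go(T(.186,-.008),RL)
E
```

```text
shift [0.1986, -0.0005, 0.0054] turn [0.03, 0.13, -0.03]
shift [0.1988, -0.0005, 0.0834] turn [0.03, 0.13, -0.03]
shift [0.1768, -0.0005, 0.0834] turn [0.03, 0.13, -0.03]
```

Call:
drive_tool:
  deltas:
    - [[255,0.05,0,0,0,0,0],[255,0.1,0,0,0,0,0],[255,0.15,0,0,0,0.1,0],[255,0.199,0,0,0,0.1,0],[255,0.199,0,0,0,0.1,0],[255,0.199,0,0.02,0,0.1,0],[255,0.199,0,0.04,0,0.1,0],[255,0.199,0,0.06,0,0.1,0],[255,0.199,0,0.075,0,0.1,0],[255,0.199,0,0.083,0,0.1,0],[255,0.199,0,0.083,0,0.1,0]]

```text
clock: 13.05
tcp_pos: [0.5695, 0.1312, 0.0878]
orientation: [0.255, 0.702, 0.625, 0.226]
wrist_force: [0.5, 0.3, 0.7]
finger_gap: -0.0001
grip_force: 0.0
```

```bash
python3 - <<'E'
from h import *
s=get_state();print(s["clock"],s["finger_gap"],s["wrist_force"],s["joint_pos"])
print("tool in gauge",GR.T@(s["tcp_pos"]-G0))
T=lambda y,x:g(-.0015,y,.095)+GR@(U*x)
go(T(.208,-.008),RL)
a,_=read_camera("scene");b,_=read_camera("top")
a=cv2.resize(a[150:240,300:400],None,fx=4,fy=4,interpolation=2)
b=cv2.resize(b[180:270,220:320],None,fx=4,fy=4,interpolation=2)
cv2.imwrite("pics/c8.png",np.hstack([a,b])[...,::-1])
E
```

```text
13.05 -5.229661119068082e-05 [0.51214948 0.2832653  0.65226909] [ 0.18886718  0.10162248 -0.92191807 -0.12492007 -0.19447281  1.8084099 ]
tool in gauge [0.00315702 0.20747648 0.08783357]
shift [0.0005, 0.001, -0.0005] turn [-0.16, 0.08, -0.07]
```

View pics/c8.png

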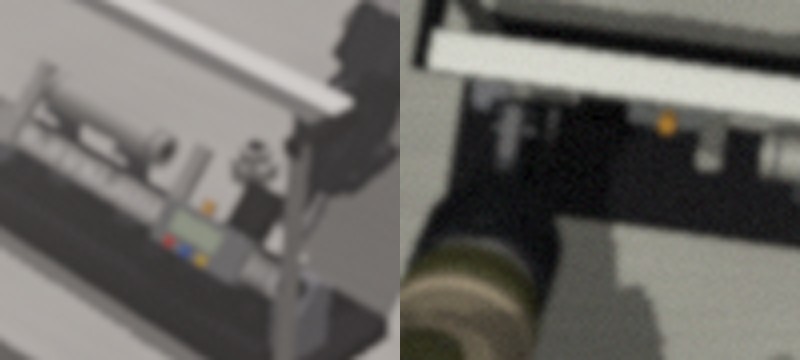

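The fingers, at about (254,212) in the top view, stand beside the grip on its +y side. Pushing in small steps.

Call:
drive_tool:
  deltas:
    - [[255,-0.003,0,0,0,0,0],[255,-0.006,0,0,0,0,0],[255,-0.008,0,0,0,0,0],[255,-0.01,0,0,0,0,0],[255,-0.012,0,0,0,0,0],[255,-0.014,0,0,0,0,0],[255,-0.016,0,0,0,0,0],[255,-0.018,0,0,0,0,0],[255,-0.02,0,0,0,0,0]]

```text
clock: 14.28
tcp_pos: [0.5676, 0.1122, 0.0891]
orientation: [0.255, 0.702, 0.625, 0.227]
wrist_force: [-0.8, 3.1, 2.5]
finger_gap: 0.0002
grip_force: 1.3
```

Call:
drive_tool:
  deltas:
    - [[255,-0.001,0,0,0,0,0],[255,-0.0025,0,0,0,0,0],[255,-0.004,0,0,0,0,0],[255,-0.0055,0,0,0,0,0],[255,-0.007,0,0,0,0,0],[255,-0.0085,0,0,0,0,0],[255,-0.01,0,0,0,0,0]]

```text
clock: 15.15
tcp_pos: [0.5665, 0.1022, 0.0891]
orientation: [0.255, 0.702, 0.625, 0.227]
wrist_force: [-0.1, 2.8, 1.9]
finger_gap: 0.0003
grip_force: 1.3
```

The slide is moving at about 3 N, which is its own friction.

Call:
drive_tool:
  deltas:
    - [[255,-0.001,0,0,0,0,0],[255,-0.002,0,0,0,0,0],[255,-0.003,0,0,0,0,0],[255,-0.004,0,0,0,0,0],[255,-0.005,0,0,0,0,0]]

```text
clock: 15.78
tcp_pos: [0.566, 0.0982, 0.0891]
orientation: [0.254, 0.702, 0.625, 0.228]
wrist_force: [1.7, 6.0, -0.1]
finger_gap: 0.0001
grip_force: 3.0
```

Call:
drive_tool:
  deltas:
    - [[255,-0.001,0,0,0,0,0],[255,-0.002,0,0,0,0,0],[255,-0.003,0,0,0,0,0],[255,-0.003,0,0,0,0,0]]

```text
clock: 16.27
tcp_pos: [0.5656, 0.0952, 0.0891]
orientation: [0.254, 0.702, 0.625, 0.228]
wrist_force: [1.9, 5.6, 1.5]
finger_gap: 0.0002
grip_force: 2.8
```

Force is up to about 6 N, so the pin is now being pushed along. Continuing until it bears on the fixed jaw.

Call:
drive_tool:
  deltas:
    - [[255,-0.001,0,0,0,0,0],[255,-0.002,0,0,0,0,0],[255,-0.002,0,0,0,0,0]]

```text
clock: 16.65
tcp_pos: [0.5654, 0.0933, 0.0891]
orientation: [0.254, 0.702, 0.625, 0.228]
wrist_force: [1.0, 5.6, -0.1]
finger_gap: 0.0002
grip_force: 2.9
```

Call:
drive_tool:
  deltas:
    - [[255,-0.001,0,0,0,0,0],[255,-0.0015,0,0,0,0,0],[255,-0.0015,0,0,0,0,0]]

```text
clock: 17.02
tcp_pos: [0.5652, 0.0919, 0.0891]
orientation: [0.254, 0.701, 0.625, 0.228]
wrist_force: [0.7, 7.1, 0.8]
finger_gap: -0.0
grip_force: 3.0
```

Call:
drive_tool:
  deltas:
    - [[255,-0.0008,0,0,0,0,0],[255,-0.0015,0,0,0,0,0],[255,-0.0015,0,0,0,0,0]]

```text
clock: 17.4
tcp_pos: [0.5651, 0.0904, 0.0891]
orientation: [0.254, 0.701, 0.625, 0.228]
wrist_force: [2.1, 5.6, 1.6]
finger_gap: 0.0003
grip_force: 3.0
```

Call:
drive_tool:
  deltas:
    - [[255,-0.0008,0,0,0,0,0],[255,-0.0015,0,0,0,0,0],[255,-0.0015,0,0,0,0,0]]

```text
clock: 17.77
tcp_pos: [0.565, 0.0899, 0.0892]
orientation: [0.254, 0.701, 0.626, 0.229]
wrist_force: [2.3, 9.3, -0.2]
finger_gap: -0.0
grip_force: 4.7
```

Call:
drive_tool:
  deltas:
    - [[255,-0.0005,0,0,0,0,0],[255,-0.001,0,0,0,0,0],[255,-0.001,0,0,0,0,0]]

```text
clock: 18.15
tcp_pos: [0.565, 0.0899, 0.0892]
orientation: [0.253, 0.701, 0.626, 0.23]
wrist_force: [2.7, 12.3, -0.5]
finger_gap: -0.0
grip_force: 6.3
```

```bash
python3 - <<'E'
from h import *
s=get_state();print(s["clock"],s["tcp_pos"],s["wrist_force"],"tool in gauge",GR.T@(s["tcp_pos"]-G0))
a,_=read_camera("scene");b,_=read_camera("top")
a=cv2.resize(a[145:225,300:380],None,fx=5,fy=5,interpolation=2)
b=cv2.resize(b[180:260,240:320][:, :],None,fx=5,fy=5,interpolation=2)
b2=b
cv2.imwrite("pics/c9.png",np.hstack([a,b])[...,::-1])
E
```

```text
18.15 [0.56499029 0.08989157 0.0891786 ] [ 2.69497835 12.32901068 -0.47507358] tool in gauge [0.00344655 0.16588708 0.0891786 ]
```

View pics/c9.png

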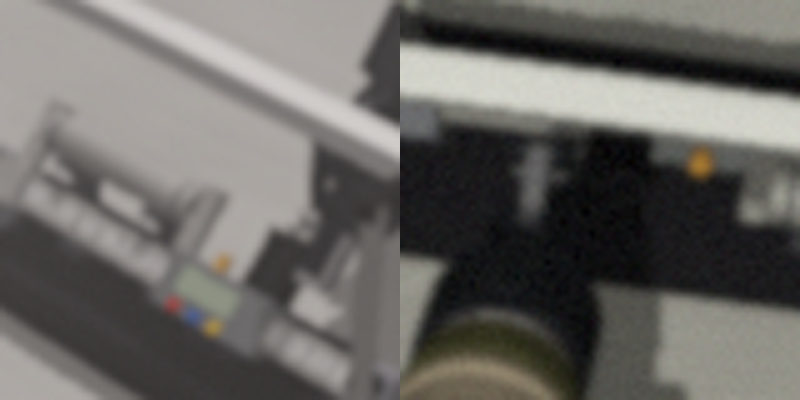

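It's a hard stop: the tool held still while the force rose from 9 to 12 N. The picture shows the pin bearing on both jaws. Backing off sideways and then out along u.

Call:
drive_tool:
  deltas:
    - [[255,0.002,0,0,0,0,0],[255,0.006,0,0,0,0,0],[255,0.012,0,0,0,0,0],[255,0.018,0,0,0,0,0],[255,0.018,0,-0.02,0,0,0],[255,0.018,0,-0.05,0,0,0],[255,0.018,0,-0.08,0,0,0],[255,0.018,0,-0.11,0,0,0],[255,0.018,0,-0.11,0,0,0],[255,0.018,0,-0.11,0,0,0]]

```text
clock: 19.5
tcp_pos: [0.4967, 0.113, 0.1731]
orientation: [0.255, 0.702, 0.625, 0.227]
wrist_force: [0.9, -0.2, -0.8]
finger_gap: 0.0
grip_force: 0.0
```

```bash
python3 - <<'E'
from h import *
s=get_state();print(s["clock"],s["tcp_pos"],s["wrist_force"],s["qvel"].round(3))
a,_=read_camera("scene");b,_=read_camera("top")
a=cv2.resize(a[140:220,295:375],None,fx=5,fy=5,interpolation=2)
b=cv2.resize(b[190:255,300:380],None,fx=5,fy=5,interpolation=2);b=cv2.copyMakeBorder(b,0,75,0,0,0)
cv2.imwrite("pics/c10.png",np.hstack([a,b])[...,::-1])
E
```

```text
19.5 [0.49670051 0.11300629 0.17305582] [ 0.9428259  -0.21620764 -0.79258374] [-0.005  0.021 -0.006  0.003  0.001 -0.001]
```

View pics/c10.png

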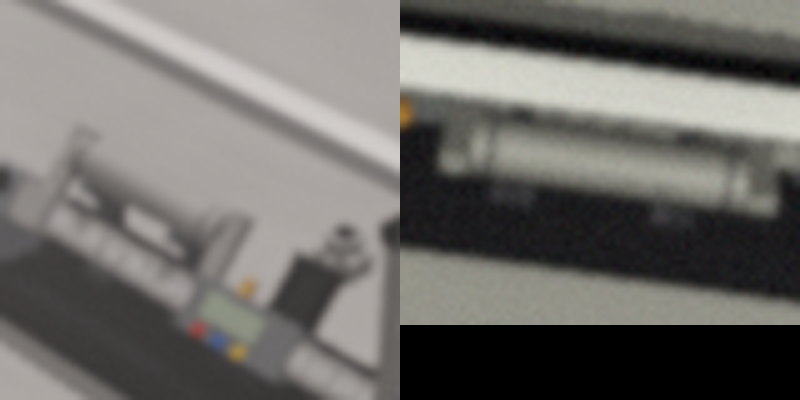

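The pin lies in the rests, nipped between both jaws: in the top view the moving jaw is at about (391,220) and the fixed jaw at about (453,228), counting from the crop. The robot is clear, so I'm handing in.

```bash
python3 -c "
from workcell import *
print(hand_in())"
```

```text
the job is handed in; nothing more can be done
None
```

The clevis pin is in the vee rests with the caliper shut on it against the fixed jaw (12 N peak push), the arm is clear, and the job was handed in at about 19.5 s with no verdict shown.

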